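# Slide two soft block candles onto the marble cooling slab

### The job

The two lilac block candles on the wooden board, one rectangular and one round, have just come out of their moulds and are still soft. Without picking them up or pinching them, slide both gently across onto the marble cooling slab next to the board, so that each lies flat and wholly on the marble and touches nothing beside it. Push them slowly and lightly because the wax dents, do not knock them against anything, and leave the bottles, the glass candle and everything else standing where they are.

Things in the scene. Friction and masses are not known exactly. Their poses are not given: they have to be found in the camera images.
- board: Beech work board, fixed, 360 (x) x 340 (y) x 20 mm thick, lying flat on the table, top at height 20 mm. Origin: centre of its underside; x along its 360 mm side, y along its 340 mm side, z up. The two candles start on it. It is turned up to 6 degrees on the table.
- slab: White marble cooling slab, fixed, same size as the board (360 x 340 x 20 mm) and butted against it along a 360 mm edge, tops flush with no gap or step and square with each other. It lies on the board's +y or -y side (it varies). Origin: centre of its underside; axes parallel to the board's.
- block: Rectangular lilac wax block candle, no container, 120 (x) x 70 (y) x 36 mm high, about 0.27 kg; three wick stubs 9 mm tall and crystal chips on top. Origin: centre of its underside; x along its long side, z up. Soft: it dents above about 10 N of pressing, squeezing or knocking (a gripper holds harder than that; touching it faster than 5 cm/s may do it); sliding it takes 1 to 5 N.
- disc: Round block candle of the same lilac wax, diameter 90 mm, 36 mm high, about 0.2 kg, one wick stub in the middle and crystal chips round it. Origin: centre of its underside, z up. As soft as the rectangular one (10 N); sliding it takes 1 to 4 N.
- block_corner0 (a point): A lower corner of the rectangular candle: (+60, +35, 0) mm in its own frame.
- block_corner1 (a point): A lower corner of the rectangular candle: (+60, -35, 0) mm in its own frame.
- block_corner2 (a point): A lower corner of the rectangular candle: (-60, -35, 0) mm in its own frame.
- block_corner3 (a point): A lower corner of the rectangular candle: (-60, +35, 0) mm in its own frame.
- dropper: Small amber dropper bottle standing on the board, paper band, black collar and rubber bulb: diameter 34 mm, 98 mm high, light. Origin: centre of its underside. Bystander.
- oilbottle: Small amber bottle with white screw cap standing on the board: diameter 38 mm, 68 mm high, light. Origin: centre of its underside. Bystander.
- glasscandle: Finished candle in a straight clear glass standing on the marble slab: diameter 76 mm, 80 mm high, 0.38 kg. Origin: centre of its underside. Bystander.
- jug: Steel pouring jug on the table at the left end (+y) of the board and slab: diameter 90 mm, 90 mm high, handle reaching 74 mm from its axis towards its own +y. Origin: centre of its underside. Bystander.
- herbjar: Glass herb jar with wooden lid on the table at the right end (-y) of the board and slab: diameter 88 mm, 100 mm high. Origin: centre of its underside. Bystander.
- boxmould: Empty white rectangular candle mould, open on top, 80 (x) x 130 (y) x 44 mm high, on the table between robot and board. Origin: centre of its underside. Bystander.
- roundmould: Empty white round candle mould, open on top, diameter 100 mm, 44 mm high, on the table between robot and board. Origin: centre of its underside. Bystander.
Things that resemble listed ones, but are neither listed nor needed, are in the scene too. What is shaped like the disc but pink or purple is not meant.

How it is judged:
By the outcome, as a careful person would: the job done as asked, in the order asked, and still so for the second after the job is handed in, with the robot touching nothing.
It also fails if it takes over 64 s, if anything falls off the work surface, if the arm or the gripper's body presses on something with over 40 N, if the wrist force passes 120 N, or if a joint passes its speed limit or range.

### The arm

A 7-joint arm with a two-finger parallel gripper is mounted at the origin on the work surface. World frame = base frame: x ahead of the robot, y to its left, z up, the work surface at z = 0. Lengths are in m, angles in rad, forces in N, time in s.
With the tool pointing down it reaches from about 0.4 to 0.85 m from the base axis. Payload 10.4 kg.
Tool frame: the origin (TCP) lies midway between the tips of the shut fingers; the grasp point (between the pads) lies 19 mm behind it; z points along the fingers, x is the direction in which the jaws open and shut, and the axes are right-handed (so a half turn about z gives the same grasp; the last joint's range is limited). The gripper opens to 85 mm and grips with 20 to 120 N. Pads are 22 mm wide; open, the fingers measure 114 mm over their backs; the gripper's body (76 mm by 85 mm) begins 54 mm behind the grasp point. The pads swing forward as they close: fully open they stand 13 mm farther back than shut.
Start: joints at [-1.224, 0.332, -0.065, 1.46, 0.022, 1.35, -0.088], TCP at [0.226, 0.583, 0.231] pointing down, gripper open.
Joint ranges: [-2.6, 2.6], [-0.5, 2.12], [-1.47, 1.34], [0.16, 2.42], [-1.27, 4.41], [0.06, 2.06], [-2.6, 2.6]. Speed limits (rad/s): [2.22, 2.22, 2.79, 2.79, 3.14, 3.14, 3.14].

### API

Orientations are given as a unit quaternion [x, y, z, w].
In Python, from workcell import telemetry, eyes, order gives the robot as it stands.
- The arm moves only by the tool servo_tool, never from a script. Its argument "deltas" is a list of rows, each a list of 3 entries, a list of its own where there are three numbers: the shift along the tool's x, y, z in cm, then the turn about the tool's z in rad, then the finger opening in cm, from 0 to 8.54. A call has 1 to 12 rows; each row shifts and turns the pose as measured when the row begins, along the tool's axes as they then stand; what a row does not reach is not made up. A row lasts 1/12 s, in which the tool goes at most 41.7 mm and 7.16 degrees, less where a joint would pass 70% of its speed; a pose out of reach is approached as far as the arm can. A call is refused whole if a number of a shift passes 4.17 or a number of a turn 0.125, either way. A call with a gripper value outside its range is refused whole. The fingers move at their own pace and stop on an object; "force" is the grip in N (left out, the last holds). Time passes only in rows, so rows that do not move let the fingers close. It gives the time, the measured TCP pose, the force and the opening at its end, in the units of the state.
- telemetry.get_obs(): the state, without advancing time (a new reading comes with each control period).
- eyes.camera(name): name is "scene" or "side" or "wrist"; returns (picture, depth): 480x640x3 uint8, blue, green, red; 480x640 float32, m along the optical axis (not along the pixel's ray), 0 where there is no reading.
- eyes.calibration(name): a dict with "fx", "fy", "cx", "cy" (pixels), "distortion" ([k1, k2, p1, p2, k3] as OpenCV has them; the pictures are not rectified), "rvec" (rotation vector, rad) and "tvec" (3), from world to camera coordinates, as OpenCV has them. Camera axes: x right, y down, z forward; pixel columns grow to the right and rows downward; lengths in m; the calibration is good to about 2 mm. A picture is of the moment at which its call begins: read the wrist's pose just before it. calibration takes no time and is no camera call; for the wrist camera it gives the pose at the moment of the call.
- order.hand_in(): hands the job in, once; it reports no verdict.
The state is a dict: "clock": time; "joint_pos": joint angles; "joint_velocities": joint speeds; "tau": joint torques, N m; "position": TCP position; "ee_rot": TCP orientation; "ft_force": force on the tool from outside, world axes, zero at the start; "torque": the same for the moment, N m; "grip_width": opening from 0.0 (shut) to 1.0 (fully open).
Only numpy, scipy, OpenCV 4.12 (cv2) and the standard library are available. Lean on these libraries where they do the work, as an engineer would, in place of code of your own. Each camera call takes 0.05 s, during which the arm holds its last target. There are 200 camera calls.

## Working session

There is one attempt and no reset: what is moved stays moved. The work goes in short steps, Python scripts to look and compute and a tool call to move; the robot and the scene stay as the last step left them, time stands still between calls to the robot, and variables do not carry over. Pictures are saved under pics/ and viewed, about 8 in all and at most 12, crops included, and the job is handed in when it is done.

Besides the shell and the picture viewer there is one more tool, called after "Request:" as name([rows], argument=value, ...), one row to a line, values as JSON. servo_tool: Moves the arm, as the interface text tells. Its arguments: {"type":"object","properties":{"deltas":{"type":"array"},"force":{"type":"number"}},"required":["deltas"]}

```bash
mkdir -p pics; ls; cat > h.py <<'E'
import numpy as np, cv2
from workcell import telemetry, eyes, order
def cam(n):
    c=eyes.calibration(n); im,d=eyes.camera(n)
    K=np.array([[c['fx'],0,c['cx']],[0,c['fy'],c['cy']],[0,0,1]]);D=np.array(c['distortion'],float)
    R,_=cv2.Rodrigues(np.array(c['rvec'],float)); t=np.array(c['tvec'],float).reshape(3)
    return im,d,(K,D,R,t)
def onplane(px,C,z):
    K,D,R,t=C; p=cv2.undistortPoints(np.array(px,np.float64).reshape(-1,1,2),K,D).reshape(-1,2)
    r=np.c_[p,np.ones(len(p))]@R; o=-R.T@t
    return o+r*((z-o[2])/r[:,2])[:,None]
def topx(P,C):
    K,D,R,t=C; return cv2.projectPoints(np.array(P,float).reshape(-1,1,3),cv2.Rodrigues(R)[0],t,K,D)[0].reshape(-1,2)
def cloud(d,C):
    K,D,R,t=C; v,u=np.mgrid[:480,:640]
    p=cv2.undistortPoints(np.stack([u,v],-1).reshape(-1,1,2).astype(float),K,D).reshape(-1,2)
    P=np.c_[p,np.ones(len(p))]*d.reshape(-1,1)
    return ((P-t)@R).reshape(480,640,3)
E
python3 - <<'E'
from h import *
for n in('scene','side'):
    im,d,C=cam(n); cv2.imwrite(f'pics/{n}0.png',im); print(n,-C[2].T@C[3]); np.savez(f'{n}0.npz',im=im,d=d,K=C[0],D=C[1],R=C[2],t=C[3])
o=telemetry.get_obs();print(o)
E
```

```text
pics
scene [ 1.64754988 -0.01968971  0.93125883]
side [-0.36186941  0.97467963  0.77807653]
{'clock': 0.1, 'joint_pos': array([-1.22358065,  0.33281632, -0.06468274,  1.46082643,  0.0216201 ,
        1.34989114, -0.08848284]), 'joint_velocities': array([ 1.04007911e-03, -2.74891064e-04, -6.29093760e-04, -2.81192369e-03,
        6.26632208e-04,  8.16681277e-04, -4.21791100e-06]), 'tau': array([ 1.83646857e-04, -6.26738477e+01,  4.84714773e-02, -3.92435467e+01,
        1.63130328e-02,  6.87653126e-03,  1.88488542e-06]), 'position': array([0.22580479, 0.58244217, 0.23060543]), 'ee_rot': array([ 8.25051767e-01,  5.65056807e-01, -4.90148217e-04,  3.84037045e-04]), 'ft_force': array([0.26351687, 0.26835368, 0.64696079]), 'torque': array([-0.00053369, -0.00510241, -0.00078025]), 'grip_width': 1.001675128061328}
```

View pics/scene0.png

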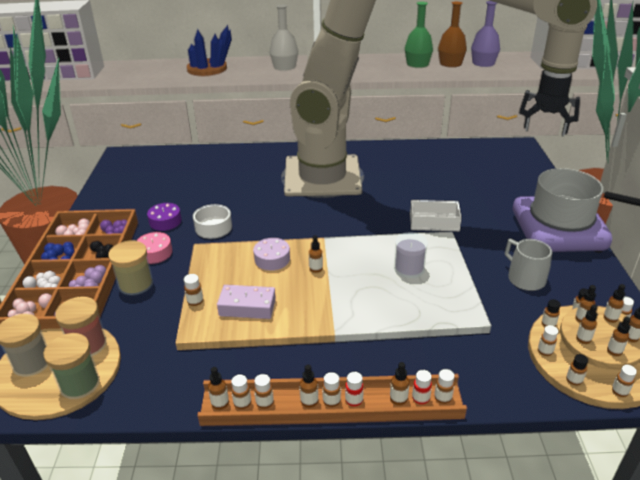

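View pics/side0.png

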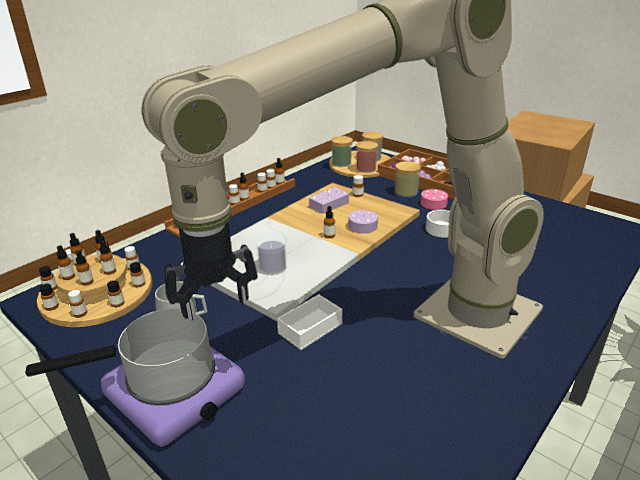

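Scene: the rectangular block is at (247,302) and the lilac disc at (271,254), both on the board. The marble is on the right (+y), with the glass candle at (410,257), dropper (316,257) and oil bottle (193,290). Things that could be mistaken for the disc are the pink one (154,247) and the purple one (164,216), both off the board, so I exclude them. Next I measure poses.

```bash
cat > m.py <<'E'
from h import *
def load(n):
    z=np.load(f'{n}0.npz'); return z['im'],z['d'],(z['K'],z['D'],z['R'],z['t'])
im,d,C=load('scene'); P=cloud(d,C)
roi=lambda m,x0,y0,x1,y1:(lambda r:(r.__setitem__((slice(y0,y1),slice(x0,x1)),m[y0:y1,x0:x1]),r)[1])(np.zeros_like(m))
def rng(name,x0,y0,x1,y1,zlo,zhi):
    m=roi((P[...,2]>zlo)&(P[...,2]<zhi)&(d>0),x0,y0,x1,y1); q=P[m]
    print(name,len(q),'min',q.min(0).round(3),'max',q.max(0).round(3),'mid',((np.percentile(q,1,0)+np.percentile(q,99,0))/2).round(3)); return q
q=rng('block',210,280,285,325,.05,.06); print(cv2.minAreaRect((q[:,:2]*1000).astype(np.float32)))
q=rng('disc',248,232,295,275,.05,.06); print(cv2.minEnclosingCircle((q[:,:2]*1000).astype(np.float32)))
for n,b in dict(drop=(304,236,328,276,.03,.07),dropall=(304,236,328,276,.03,.2),oil=(183,272,204,306,.03,.07),glass=(390,236,430,280,.03,.12),box=(405,195,465,235,.02,.06),round=(190,200,235,240,.02,.06),jug=(500,235,555,292,.02,.1),herb=(108,235,155,295,.02,.11)).items(): rng(n,*b)
# board/slab outline: top surface z~.02
m=((P[...,2]>.012)&(P[...,2]<.028)&(d>0)&(im.max(2)>110)).astype(np.uint8); m=roi(m,170,225,500,350)
cs=max(cv2.findContours(m,cv2.RETR_EXTERNAL,cv2.CHAIN_APPROX_NONE)[0],key=cv2.contourArea)
xy=onplane(cs.reshape(-1,2),C,.02)[:,:2]; r=cv2.minAreaRect((xy*1000).astype(np.float32)); print('both',r,cv2.boxPoints(r).round())
print(onplane([[329,239],[331,334]],C,.02))
E
python3 m.py
python3 - <<'E'
import cv2
im=cv2.imread('pics/scene0.png')[195:350,140:500]; cv2.imwrite('pics/c1.png',cv2.resize(im,None,fx=2.2,fy=2.2,interpolation=cv2.INTER_CUBIC))
E
```

```text
block 1126 min [ 0.588 -0.245  0.05 ] max [ 0.674 -0.121  0.06 ] mid [ 0.632 -0.183  0.055]
((630.471435546875, -182.46241760253906), (120.09142303466797, 77.1662368774414), 82.28520202636719)
disc 635 min [ 0.405 -0.18   0.05 ] max [ 0.501 -0.093  0.06 ] mid [ 0.454 -0.136  0.055]
((451.93511962890625, -134.6423797607422), 49.0703239440918)
drop 199 min [ 0.494 -0.044  0.03 ] max [ 0.515 -0.01   0.07 ] mid [ 0.505 -0.027  0.05 ]
dropall 392 min [ 0.487 -0.044  0.03 ] max [ 0.515 -0.01   0.119] mid [ 0.502 -0.027  0.074]
oil 264 min [ 0.598 -0.323  0.03 ] max [ 0.629 -0.285  0.07 ] mid [ 0.614 -0.304  0.05 ]
glass 1162 min [0.475 0.162 0.03 ] max [0.544 0.239 0.106] mid [0.511 0.2   0.067]
box 816 min [0.222 0.236 0.02 ] max [0.37  0.372 0.048] mid [0.296 0.303 0.033]
round 510 min [ 0.224 -0.356  0.02 ] max [ 0.333 -0.258  0.046] mid [ 0.277 -0.306  0.033]
jug 1799 min [0.382 0.441 0.02 ] max [0.576 0.581 0.094] mid [0.493 0.509 0.056]
herb 2064 min [ 0.34  -0.574  0.02 ] max [ 0.559 -0.425  0.105] mid [ 0.455 -0.496  0.062]
both ((550.0092163085938, 5.272735595703125), (373.5039367675781, 680.61083984375), 2.4303970336914062) [[ 349.  337.]
 [ 378. -343.]
 [ 751. -327.]
 [ 722.  353.]]
[[0.37233463 0.0102078  0.02      ]
 [0.72266281 0.00439892 0.02      ]]
```

View pics/c1.png

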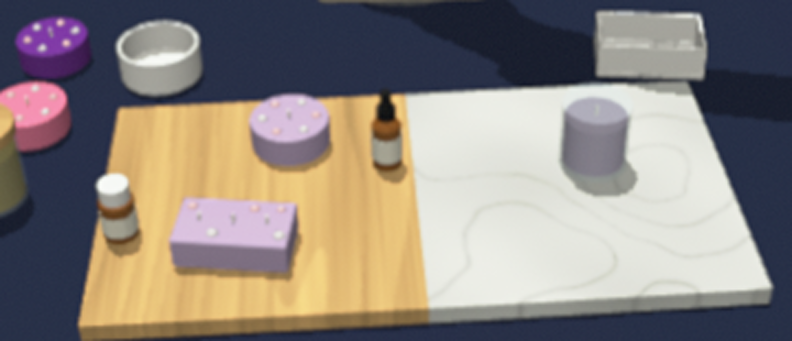

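Request:
servo_tool([
  [[0,0,-0.5],0.12,3.5],
  [[0,0,-0.5],0.12,3.5],
  [[0,0,-0.5],0.12,3.5],
  [[0,0,-0.5],0.12,3.5],
  [[0,0,-0.5],0.12,3.5],
  [[0,0,-0.5],0.12,3.5],
  [[0,0,-0.5],0.12,3.5],
  [[0,0,-0.5],0.12,3.5],
  [[0,0,-0.5],0.12,3.5],
  [[0,0,-0.5],0.12,3.5],
])

```text
clock: 0.93
position: [0.225, 0.5798, 0.2761]
ee_rot: [1.0, -0.021, -0.002, 0.006]
ft_force: [-1.3, 0.5, 0.3]
grip_width: 0.409
```

Request:
servo_tool([
  [[1.9,3.6,-0.4],0,3.5],
  [[1.9,3.6,-0.4],0,3.5],
  [[1.9,3.6,-0.4],0,3.5],
  [[1.9,3.6,-0.4],0,3.5],
  [[1.9,3.6,-0.4],0,3.5],
  [[1.9,3.6,-0.4],0,3.5],
  [[1.9,3.6,-0.4],0,3.5],
  [[1.9,3.6,-0.4],0,3.5],
  [[1.9,3.6,-0.4],0,3.5],
  [[1.9,3.6,-0.4],0,3.5],
  [[1.9,3.6,-0.4],0,3.5],
  [[1.9,3.6,-0.4],0,3.5],
])

```text
clock: 1.93
position: [0.4277, 0.1325, 0.3237]
ee_rot: [1.0, -0.02, -0.006, 0.009]
ft_force: [1.3, 1.1, -0.8]
grip_width: 0.408
```

Request:
servo_tool([
  [[1.8,3.7,-0.3],-0.005,3.5],
  [[1.8,3.7,-0.3],-0.005,3.5],
  [[1.8,3.7,-0.3],-0.005,3.5],
  [[1.8,3.7,-0.3],-0.005,3.5],
  [[1.8,3.7,-0.3],-0.005,3.5],
  [[0,3.7,0],-0.01,3.5],
  [[0,3.7,0],0,3.5],
  [[0,0,0],0,3.5],
  [[0,0,0],0,3.5],
])

```text
clock: 2.68
position: [0.5094, -0.145, 0.3425]
ee_rot: [1.0, -0.007, -0.005, 0.01]
ft_force: [0.3, 0.5, -1.0]
grip_width: 0.413
```

```bash
python3 - <<'E'
from h import *
o=telemetry.get_obs();print(o['position'],o['ee_rot'],o['joint_pos'])
im,d,C=cam('wrist'); cv2.imwrite('pics/w1.png',im); print('cam',-C[2].T@C[3],'viewdir',C[2][2])
P=cloud(d,C); np.savez('wrist1.npz',P=P,im=im,d=d)
m=((P[...,2]>.049)&(P[...,2]<.061)&(d>0)&(P[...,0]>.38)&(P[...,0]<.74)&(P[...,1]<.0)&(P[...,1]>-.28)).astype(np.uint8)
m=cv2.morphologyEx(m,cv2.MORPH_OPEN,np.ones((5,5)))
for c in cv2.findContours(m,cv2.RETR_EXTERNAL,cv2.CHAIN_APPROX_NONE)[0]:
    if cv2.contourArea(c)<300: continue
    q=(onplane(c.reshape(-1,2),C,.056)[:,:2]*1000).astype(np.float32)
    print(cv2.contourArea(c),cv2.minAreaRect(q),cv2.minEnclosingCircle(q))
E
```

```text
[ 0.50935138 -0.14497824  0.34252415] [ 0.9999142  -0.00659283 -0.00547107  0.00990915] [-0.6233339   0.08688968  0.87026472  1.55790978 -0.04457952  1.53358273
  0.23387091]
cam [ 0.51257956 -0.05865988  0.48380901] viewdir [-0.01415486 -0.34140459 -0.93980984]
4384.5 ((629.4847412109375, -181.13931274414062), (120.04662322998047, 69.64463806152344), 83.06060791015625) ((629.5120849609375, -180.89300537109375), 67.30503845214844)
3659.0 ((454.9731750488281, -133.69944763183594), (87.41353607177734, 88.9092025756836), 89.14817810058594) ((455.08685302734375, -133.24537658691406), 44.8407096862793)
```

View pics/w1.png

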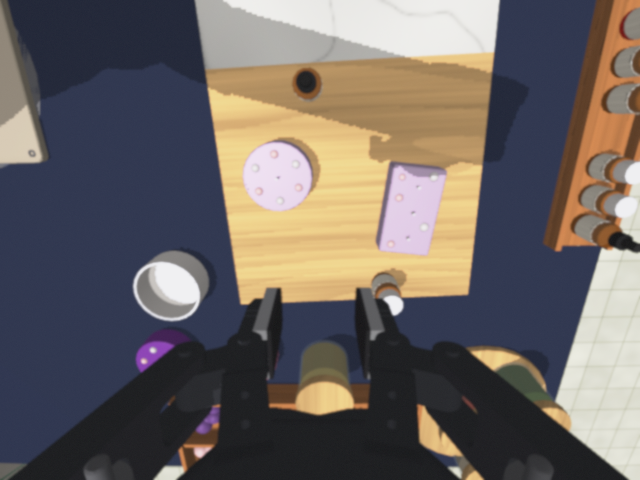

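```bash
python3 - <<'E'
from h import *
z=np.load('wrist1.npz');P=z['P'];d=z['d']
C=cam('wrist')[2]
print(onplane([[207,70],[493,52],[240,303],[468,295],[195,0],[499,0]],C,.02).round(4))
def f(n,x0,x1,y0,y1,za,zb):
    m=(d>0)&(P[...,0]>x0)&(P[...,0]<x1)&(P[...,1]>y0)&(P[...,1]<y1)&(P[...,2]>za)&(P[...,2]<zb); q=P[m]
    if len(q): print(n,len(q),np.percentile(q,[1,99],axis=0).round(4).tolist(),cv2.minEnclosingCircle((q[:,:2]*1000).astype(np.float32)))
f('oil',.57,.67,-.36,-.26,.03,.078); f('oilcap',.57,.67,-.36,-.26,.08,.1); f('drop',.46,.54,-.07,.02,.03,.06); f('dropbulb',.46,.54,-.07,.02,.1,.13)
im,d,C2=cam('scene');P=cloud(d,C2)
f('glass top',.45,.58,.13,.26,.094,.106)
E
```

```text
[[ 0.3683 -0.0037  0.02  ]
 [ 0.7252  0.0113  0.02  ]
 [ 0.3783 -0.3414  0.02  ]
 [ 0.7406 -0.3305  0.02  ]
 [ 0.3631  0.0723  0.02  ]
 [ 0.724   0.0667  0.02  ]]
oil 484 [[0.5859, -0.3064, 0.0307], [0.6223, -0.2852, 0.077]] ((604.7206420898438, -303.2578125), 19.26517677307129)
oilcap 262 [[0.5941, -0.3173, 0.0806], [0.618, -0.2889, 0.0902]] ((605.7980346679688, -303.466552734375), 15.803238868713379)
drop 22 [[0.4893, -0.0421, 0.0344], [0.5133, -0.0297, 0.0582]] ((500.86395263671875, -34.89133834838867), 13.518472671508789)
dropbulb 152 [[0.4901, -0.0319, 0.1025], [0.5023, -0.0202, 0.1197]] ((496.2838439941406, -25.61387825012207), 6.441856861114502)
glass top 549 [[0.4646, 0.164, 0.0945], [0.5399, 0.2361, 0.1045]] ((500.5933532714844, 203.18023681640625), 41.82732391357422)
```

Request:
servo_tool([
  [[1.9,1.95,2.5],0,3.5],
  [[1.9,1.95,2.5],0,3.5],
  [[1.9,1.95,2.5],0,3.5],
  [[1.9,1.95,2.5],0,3.5],
  [[1.9,1.95,2.5],0,3.5],
  [[1.9,1.95,2.5],0,3.5],
  [[0,0,1],0.11,3.5],
  [[0,0,0],0,3.5],
  [[0,0,0],0,3.5],
])

```text
clock: 3.58
position: [0.634, -0.2478, 0.1721]
ee_rot: [0.999, -0.045, -0.004, 0.002]
ft_force: [-0.5, 1.0, 0.1]
grip_width: 0.412
```

Request:
servo_tool([
  [[-0.45,0.75,1.5],0.015,3.5],
  [[-0.45,0.75,1.5],0.015,3.5],
  [[0,0,1.5],0,3.5],
  [[0,0,1],0,3.5],
  [[0,0,0],0,3.5],
  [[0,0,0],0,3.5],
])

```text
clock: 4.08
position: [0.6274, -0.2527, 0.1227]
ee_rot: [0.999, -0.047, 0.0, -0.0]
ft_force: [0.3, 0.0, -0.5]
grip_width: 0.412
```

```bash
python3 - <<'E'
from h import *
o=telemetry.get_obs();print(o['position'],o['ee_rot'])
im,d,C=cam('wrist'); cv2.imwrite('pics/w2.png',im)
P=cloud(d,C)
def f(n,x0,x1,y0,y1,za,zb):
    m=(d>0)&(P[...,0]>x0)&(P[...,0]<x1)&(P[...,1]>y0)&(P[...,1]<y1)&(P[...,2]>za)&(P[...,2]<zb); q=P[m]
    if len(q): print(n,len(q),np.percentile(q,[1,99],axis=0).round(4).tolist(),cv2.minAreaRect((q[:,:2]*1000).astype(np.float32)))
f('block',.55,.72,-.26,-.1,.05,.06); f('oil',.57,.67,-.36,-.27,.03,.078)
print(topx([[.587,-.236,.056],[.657,-.245,.056],[.605,-.284,.088]],C))
E
```

```text
[ 0.62743297 -0.25274584  0.12271865] [ 9.98886377e-01 -4.71799627e-02  2.05185930e-04 -1.18670310e-04]
block 22850 [[0.5943, -0.2396, 0.0542], [0.6678, -0.1226, 0.0594]] ((630.6774291992188, -181.71133422851562), (120.65921020507812, 70.64895629882812), 83.13771057128906)
oil 1496 [[0.5978, -0.3089, 0.0311], [0.6239, -0.285, 0.0774]] ((612.59765625, -295.58868408203125), (15.725059509277344, 36.70949935913086), 45.77462387084961)
[[254.05485567 234.55128677]
 [360.26702175 237.76611517]
 [285.80126898 321.79104582]]
```

View pics/w2.png

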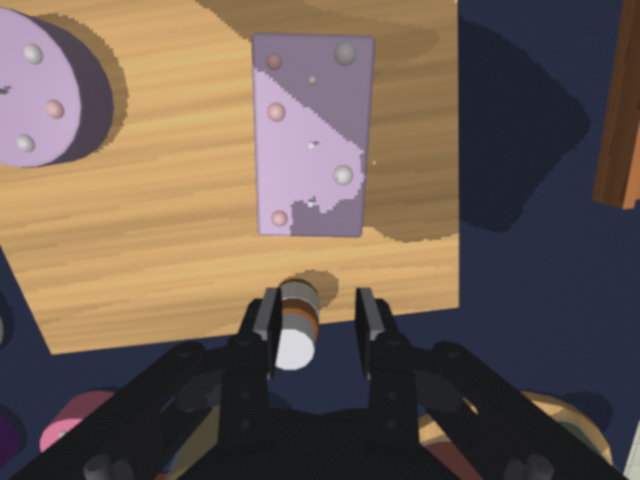

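Request:
servo_tool([
  [[-0.3,1.0,0.3],0.02,3.5],
  [[-0.3,0.6,0.3],0.02,3.5],
  [[0,0,0],0,3.5],
])

```text
clock: 4.38
position: [0.621, -0.2685, 0.1194]
ee_rot: [0.998, -0.067, 0.002, -0.0]
ft_force: [0.0, 0.1, -0.7]
grip_width: 0.404
```

Request:
servo_tool([
  [[0.15,-0.6,0.5],0,3.5],
  [[0,0,0],0,3.5],
  [[0,0,0],0,3.5],
])

```text
clock: 4.63
position: [0.6232, -0.2638, 0.1147]
ee_rot: [0.998, -0.069, 0.003, 0.0]
ft_force: [0.2, 0.4, 0.4]
grip_width: 0.407
```

Request:
servo_tool([
  [[0.0,-0.25,1],0,3.5],
  [[0,0,1.2],0,3.5],
  [[0,0,1.2],0,3.5],
  [[0,0,1.2],0,3.5],
  [[0,0,1.2],0,3.5],
  [[0,0,0.8],0,3.5],
  [[0,0,0],0,3.5],
])

```text
clock: 5.22
position: [0.6234, -0.2594, 0.0394]
ee_rot: [0.998, -0.068, 0.001, -0.0]
ft_force: [-0.8, 0.3, -0.3]
grip_width: 0.408
```

Request:
servo_tool([
  [[0,0,0.6],0,3.5],
  [[0,0,0.2],0,3.5],
  [[0,0,0],0,3.5],
  [[-0.02,-0.15,0],0,3.5],
  [[-0.02,-0.15,0],0,3.5],
  [[-0.02,-0.15,0],0,3.5],
  [[-0.02,-0.15,0],0,3.5],
  [[-0.02,-0.15,0],0,3.5],
  [[-0.02,-0.15,0],0,3.5],
  [[-0.02,-0.15,0],0,3.5],
])

```text
clock: 6.05
position: [0.624, -0.2495, 0.0322]
ee_rot: [0.998, -0.068, 0.002, 0.001]
ft_force: [0.2, -0.8, -0.8]
grip_width: 0.405
```

Request:
servo_tool([
  [[-0.03,-0.2,0],0,3.5],
  [[-0.03,-0.2,0],0,3.5],
  [[-0.03,-0.2,0],0,3.5],
  [[-0.03,-0.2,0],0,3.5],
  [[-0.03,-0.2,0],0,3.5],
  [[-0.03,-0.2,0],0,3.5],
  [[-0.03,-0.2,0],0,3.5],
  [[-0.03,-0.2,0],0,3.5],
])

```text
clock: 6.72
position: [0.6237, -0.2321, 0.0324]
ee_rot: [0.998, -0.068, 0.003, 0.001]
ft_force: [-0.4, 0.5, -0.9]
grip_width: 0.41
```

```bash
cat > s.py <<'E'
from h import *
import sys
o=telemetry.get_obs();print(o['clock'],o['position'].round(4),o['ee_rot'].round(3),o['ft_force'].round(2))
def seen(n,tag=None):
    im,d,C=cam(n)
    if tag: cv2.imwrite(f'pics/{tag}.png',im)
    P=cloud(d,C); h=cv2.cvtColor(im,cv2.COLOR_BGR2HSV)
    m=((P[...,2]>.05)&(P[...,2]<.061)&(d>0)&(P[...,0]>.38)&(P[...,0]<.74)&(P[...,1]<.36)&(P[...,1]>-.34)&(h[...,0]>125)&(h[...,0]<165)&(h[...,1]>20)).astype(np.uint8)
    m=cv2.morphologyEx(m,cv2.MORPH_OPEN,np.ones((3,3)))
    for c in cv2.findContours(m,cv2.RETR_EXTERNAL,cv2.CHAIN_APPROX_NONE)[0]:
        if cv2.contourArea(c)<150: continue
        q=(onplane(c.reshape(-1,2),C,.056)[:,:2]*1000).astype(np.float32)
        r=cv2.minAreaRect(q); print(n,cv2.contourArea(c),np.round(r[0]),np.round(r[1]),round(r[2],1),'bbox',q.min(0).round(),q.max(0).round())
for a in sys.argv[1:]: seen(*a.split(':'))
E
python3 s.py wrist:w3 scene:s3
```

```text
6.7167 [ 0.6237 -0.2321  0.0324] [ 0.998 -0.068  0.003  0.001] [-0.44  0.5  -0.9 ]
wrist 57844.5 [ 630. -167.] [107.  68.] 82.2 bbox [ 590. -223.] [ 671. -109.]
scene 865.0 [ 636. -162.] [122.  71.] 83.0 bbox [ 598. -223.] [ 676. -100.]
scene 511.0 [ 458. -134.] [85. 90.] 74.2 bbox [ 412. -177.] [504. -93.]
```

View pics/w3.png

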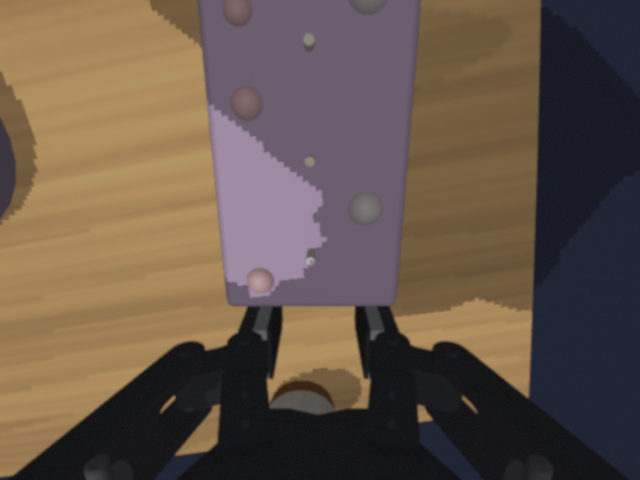

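Request:
servo_tool([
  [[-0.04,-0.3,0],-0.004,3.5],
  [[-0.05,-0.35,0],-0.004,3.5],
  [[-0.05,-0.35,0],-0.004,3.5],
  [[-0.05,-0.35,0],-0.004,3.5],
  [[-0.05,-0.35,0],-0.004,3.5],
  [[-0.05,-0.35,0],-0.004,3.5],
  [[-0.05,-0.35,0],-0.004,3.5],
  [[-0.05,-0.35,0],-0.004,3.5],
  [[-0.05,-0.35,0],-0.004,3.5],
  [[-0.05,-0.35,0],-0.004,3.5],
  [[-0.05,-0.35,0],-0.004,3.5],
  [[-0.05,-0.35,0],-0.004,3.5],
])

```text
clock: 7.82
position: [0.6226, -0.1862, 0.0325]
ee_rot: [0.999, -0.042, 0.003, 0.001]
ft_force: [0.5, -1.5, -0.1]
grip_width: 0.409
```

Request:
servo_tool([
  [[-0.04,-0.35,0],-0.004,3.5],
  [[-0.04,-0.35,0],-0.004,3.5],
  [[-0.04,-0.35,0],-0.004,3.5],
  [[-0.04,-0.35,0],-0.004,3.5],
  [[-0.04,-0.35,0],-0.004,3.5],
  [[-0.04,-0.35,0],-0.004,3.5],
  [[-0.04,-0.35,0],-0.004,3.5],
  [[-0.04,-0.35,0],-0.004,3.5],
  [[-0.03,-0.35,0],-0.004,3.5],
  [[-0.03,-0.35,0],-0.004,3.5],
  [[-0.03,-0.35,0],-0.004,3.5],
  [[-0.03,-0.35,0],-0.004,3.5],
])

```text
clock: 8.82
position: [0.6204, -0.1395, 0.0324]
ee_rot: [1.0, -0.015, 0.003, 0.001]
ft_force: [0.2, -1.5, -0.9]
grip_width: 0.411
```

```bash
python3 s.py scene:s4
```

```text
8.8167 [ 0.6204 -0.1395  0.0324] [ 1.    -0.015  0.003  0.001] [ 0.25 -1.45 -0.86]
scene 858.5 [627. -70.] [120.  68.] 87.9 bbox [ 591. -129.] [662. -10.]
```

Request:
servo_tool([
  [[-0.01,-0.32,0],0,3.5],
  [[-0.01,-0.32,0],0,3.5],
  [[-0.01,-0.32,0],0,3.5],
  [[-0.01,-0.32,0],0,3.5],
  [[-0.01,-0.32,0],0,3.5],
  [[-0.01,-0.32,0],0,3.5],
  [[-0.01,-0.32,0],0,3.5],
  [[-0.01,-0.32,0],0,3.5],
  [[-0.01,-0.32,0],0,3.5],
  [[-0.01,-0.32,0],0,3.5],
  [[-0.01,-0.32,0],0,3.5],
  [[-0.01,-0.32,0],0,3.5],
])

```text
clock: 9.87
position: [0.6203, -0.097, 0.0324]
ee_rot: [1.0, -0.015, 0.003, 0.001]
ft_force: [0.2, -2.1, -0.1]
grip_width: 0.411
```

Request:
servo_tool([
  [[-0.01,-0.32,0],0,3.5],
  [[-0.01,-0.32,0],0,3.5],
  [[-0.01,-0.32,0],0,3.5],
  [[-0.01,-0.32,0],0,3.5],
  [[-0.01,-0.32,0],0,3.5],
  [[-0.01,-0.32,0],0,3.5],
  [[-0.01,-0.32,0],0,3.5],
  [[-0.01,-0.32,0],0,3.5],
  [[-0.01,-0.32,0],0,3.5],
  [[-0.01,-0.32,0],0,3.5],
  [[-0.01,-0.32,0],0,3.5],
  [[-0.01,-0.32,0],0,3.5],
])

```text
clock: 10.87
position: [0.6203, -0.0545, 0.0324]
ee_rot: [1.0, -0.015, 0.003, 0.002]
ft_force: [0.5, -2.5, 1.0]
grip_width: 0.407
```

Request:
servo_tool([
  [[-0.01,-0.32,0],0,3.5],
  [[-0.01,-0.32,0],0,3.5],
  [[-0.01,-0.32,0],0,3.5],
  [[-0.01,-0.32,0],0,3.5],
  [[-0.01,-0.32,0],0,3.5],
  [[-0.01,-0.32,0],0,3.5],
  [[-0.01,-0.32,0],0,3.5],
  [[-0.01,-0.32,0],0,3.5],
  [[-0.01,-0.32,0],0,3.5],
  [[-0.01,-0.32,0],0,3.5],
  [[-0.01,-0.32,0],0,3.5],
  [[-0.01,-0.32,0],0,3.5],
])

```text
clock: 11.87
position: [0.6203, -0.0121, 0.0324]
ee_rot: [1.0, -0.015, 0.003, 0.002]
ft_force: [0.3, -2.4, 0.7]
grip_width: 0.406
```

```bash
python3 s.py scene:s5
```

```text
11.8667 [ 0.6203 -0.0121  0.0324] [ 1.    -0.015  0.003  0.002] [ 0.33 -2.4   0.74]
scene 888.0 [626.  57.] [118.  72.] 87.8 bbox [588.  -2.] [662. 117.]
scene 516.5 [ 458. -135.] [85. 91.] 87.8 bbox [ 412. -177.] [504. -93.]
```

Request:
servo_tool([
  [[-0.01,-0.32,0],0,3.5],
  [[-0.01,-0.32,0],0,3.5],
  [[-0.01,-0.32,0],0,3.5],
  [[-0.01,-0.32,0],0,3.5],
  [[-0.01,-0.32,0],0,3.5],
  [[-0.01,-0.32,0],0,3.5],
  [[-0.01,-0.32,0],0,3.5],
  [[-0.01,-0.32,0],0,3.5],
  [[-0.01,-0.32,0],0,3.5],
  [[-0.01,-0.32,0],0,3.5],
  [[-0.01,-0.32,0],0,3.5],
  [[-0.01,-0.32,0],0,3.5],
])

```text
clock: 12.92
position: [0.6203, 0.0305, 0.0324]
ee_rot: [1.0, -0.015, 0.003, 0.002]
ft_force: [0.2, -1.9, 2.0]
grip_width: 0.41
```

Request:
servo_tool([
  [[-0.01,-0.32,0],0,3.5],
  [[-0.01,-0.32,0],0,3.5],
  [[-0.01,-0.32,0],0,3.5],
  [[-0.01,-0.32,0],0,3.5],
  [[-0.01,-0.32,0],0,3.5],
  [[-0.01,-0.32,0],0,3.5],
  [[-0.01,-0.32,0],0,3.5],
  [[-0.01,-0.32,0],0,3.5],
  [[-0.01,-0.32,0],0,3.5],
  [[-0.01,-0.32,0],0,3.5],
  [[-0.01,-0.32,0],0,3.5],
  [[-0.01,-0.32,0],0,3.5],
])

```text
clock: 13.92
position: [0.6203, 0.0729, 0.0324]
ee_rot: [1.0, -0.016, 0.003, 0.002]
ft_force: [0.5, -2.6, 2.3]
grip_width: 0.406
```

Request:
servo_tool([
  [[-0.01,-0.32,0],0,3.5],
  [[-0.01,-0.32,0],0,3.5],
  [[-0.01,-0.32,0],0,3.5],
  [[-0.01,-0.32,0],0,3.5],
  [[-0.01,-0.32,0],0,3.5],
  [[-0.01,-0.32,0],0,3.5],
  [[-0.01,-0.32,0],0,3.5],
  [[-0.01,-0.32,0],0,3.5],
  [[-0.01,-0.32,0],0,3.5],
  [[-0.01,-0.32,0],0,3.5],
  [[-0.01,-0.32,0],0,3.5],
  [[-0.01,-0.32,0],0,3.5],
])

```text
clock: 14.92
position: [0.6203, 0.1152, 0.0324]
ee_rot: [1.0, -0.016, 0.003, 0.002]
ft_force: [-0.4, -2.9, 2.1]
grip_width: 0.411
```

Request:
servo_tool([
  [[-0.01,-0.32,0],0,3.5],
  [[-0.01,-0.32,0],0,3.5],
  [[-0.01,-0.32,0],0,3.5],
  [[-0.01,-0.32,0],0,3.5],
  [[-0.01,-0.32,0],0,3.5],
  [[-0.01,-0.32,0],0,3.5],
  [[-0.01,-0.32,0],0,3.5],
  [[-0.01,-0.32,0],0,3.5],
  [[-0.01,-0.32,0],0,3.5],
  [[0,-0.25,0],0,3.5],
  [[0,-0.15,0],0,3.5],
  [[0,-0.05,0],0,3.5],
])

```text
clock: 15.92
position: [0.6203, 0.153, 0.0322]
ee_rot: [1.0, -0.015, 0.003, 0.002]
ft_force: [-0.4, -2.5, 2.2]
grip_width: 0.41
```

```bash
python3 s.py scene:s6
```

```text
15.9167 [0.6203 0.153  0.0322] [ 1.    -0.015  0.003  0.002] [-0.41 -2.51  2.21]
scene 827.5 [624. 223.] [116.  69.] 87.8 bbox [587. 163.] [660. 281.]
scene 507.5 [ 456. -135.] [85. 87.] 87.8 bbox [ 412. -177.] [501. -93.]
```

Request:
servo_tool([
  [[0,0.3,0],0,3.5],
  [[0,0.5,0],0,3.5],
  [[0,0.8,0],0,3.5],
  [[0,1.0,-1.0],0,3.5],
  [[0,0.5,-3],0,5.5],
  [[0,0,-3.5],0,5.5],
  [[0,0,-3.5],0,5.5],
  [[0,0,-3.5],0,5.5],
  [[0,0,-2],0,5.5],
  [[-2,3,0],0,5.5],
  [[-2,3,0],0,5.5],
  [[-2,3,0],0,5.5],
])

```text
clock: 16.97
position: [0.5541, 0.027, 0.2079]
ee_rot: [1.0, -0.014, 0.002, 0.001]
ft_force: [0.6, 0.8, 1.3]
grip_width: 0.64
```

Request:
servo_tool([
  [[0,0,-1],0.12,5.5],
  [[0,0,-1],0.12,5.5],
  [[0,0,0],0.12,5.5],
  [[0,0,0],0.12,5.5],
  [[0,0,0],0.12,5.5],
  [[0,0,0],0.12,5.5],
  [[0,0,0],0.12,5.5],
  [[0,0,0],0.12,5.5],
  [[0,0,0],0.12,5.5],
  [[0,0,0],0.12,5.5],
  [[0,0,0],0.12,5.5],
  [[0,0,0],0.12,5.5],
])

```text
clock: 17.97
position: [0.5445, 0.0, 0.2358]
ee_rot: [0.721, -0.693, -0.003, -0.007]
ft_force: [0.2, 0.4, 0.4]
grip_width: 0.644
```

Request:
servo_tool([
  [[2.6,2.9,0],0,5.5],
  [[2.6,2.9,0],0,5.5],
  [[2.6,2.9,0],0,5.5],
  [[2.6,2.9,0],0,5.5],
  [[2.6,2.9,0],0,5.5],
  [[0,0,3],0,5.5],
  [[0,0,3],0,5.5],
  [[0,0,1],0,5.5],
  [[0,0,0],0,5.5],
])

```text
clock: 18.72
position: [0.4233, -0.1174, 0.1636]
ee_rot: [0.714, -0.7, -0.011, -0.012]
ft_force: [-1.0, -0.1, 0.1]
grip_width: 0.646
```

```bash
python3 s.py wrist:w7 scene:s7
```

```text
18.7167 [ 0.4233 -0.1174  0.1636] [ 0.714 -0.7   -0.011 -0.012] [-1.03 -0.09  0.12]
wrist 10169.5 [ 455. -134.] [87. 87.] 45.0 bbox [ 411. -177.] [499. -91.]
scene 936.5 [625. 221.] [119.  73.] 87.8 bbox [587. 161.] [660. 282.]
scene 493.0 [ 458. -135.] [85. 91.] 87.8 bbox [ 412. -177.] [504. -93.]
```

View pics/w7.png

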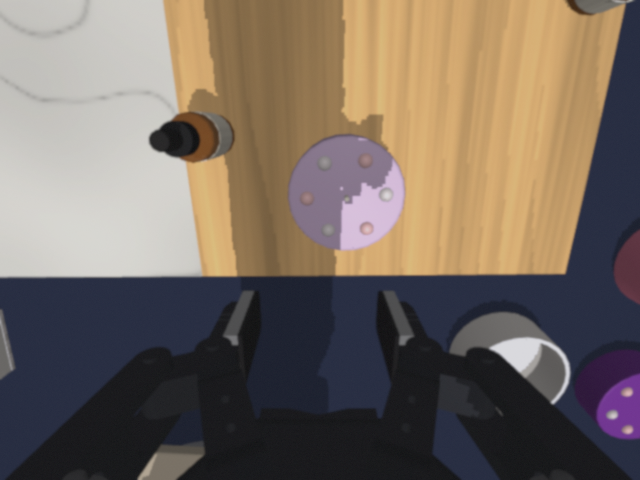

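Request:
servo_tool([
  [[0.8,1.5,0.5],0.01,5.5],
  [[0.8,1.5,0.5],0.01,5.5],
  [[0,0,1],0,5.5],
  [[0,0,0],0,5.5],
  [[0,0,0],0,5.5],
])

```text
clock: 19.23
position: [0.3969, -0.1343, 0.1482]
ee_rot: [-0.707, 0.707, 0.008, 0.012]
ft_force: [0.4, -0.6, 0.3]
grip_width: 0.644
```

Request:
servo_tool([
  [[0,0.3,1.8],0,5.5],
  [[0,0,1.8],0,5.5],
  [[0,0,1.8],0,5.5],
  [[0,0,1.8],0,5.5],
  [[0,0,1.2],0,5.5],
  [[0,0,0.5],0,5.5],
  [[0,0,0],0,5.5],
])

```text
clock: 19.82
position: [0.4022, -0.1267, 0.0709]
ee_rot: [0.712, -0.702, -0.005, -0.014]
ft_force: [-0.5, 0.3, -0.1]
grip_width: 0.645
```

Request:
servo_tool([
  [[0.5,0.8,0],0.01,5.5],
  [[0.3,0.3,0],0,5.5],
  [[0,0,0],0,5.5],
  [[0,0,0],0,5.5],
])

```text
clock: 20.15
position: [0.3941, -0.1356, 0.0729]
ee_rot: [0.71, -0.704, -0.002, -0.011]
ft_force: [0.3, 0.5, 0.8]
grip_width: 0.644
```

Request:
servo_tool([
  [[0.05,0.05,0.9],0,5.5],
  [[0.05,0.05,0.9],0,5.5],
  [[0.05,0.05,0.9],0,5.5],
  [[0.05,0.05,0.8],0,5.5],
  [[0,0,0.3],0,5.5],
  [[0,0,0],0,5.5],
])

```text
clock: 20.65
position: [0.3993, -0.1333, 0.0366]
ee_rot: [0.712, -0.702, -0.0, -0.015]
ft_force: [0.5, 0.0, 0.9]
grip_width: 0.643
```

Request:
servo_tool([
  [[0,-0.1,0.4],0.005,5.5],
  [[0,-0.15,0],0.005,5.5],
  [[0,-0.2,0],0,5.5],
  [[0,-0.2,0],0,5.5],
  [[0,-0.2,0],0,5.5],
  [[0,-0.2,0],0,5.5],
  [[0,-0.2,0],0,5.5],
  [[0,-0.2,0],0,5.5],
  [[0,-0.25,0],0,5.5],
  [[0,-0.3,0],0,5.5],
])

```text
clock: 21.48
position: [0.4227, -0.1319, 0.0348]
ee_rot: [0.709, -0.705, -0.0, -0.017]
ft_force: [0.1, -0.1, 0.4]
grip_width: 0.646
```

```bash
python3 s.py scene:s8 wrist:w8
```

```text
21.4833 [ 0.4227 -0.1319  0.0348] [ 0.709 -0.705 -0.    -0.017] [ 0.09 -0.11  0.4 ]
scene 903.5 [625. 221.] [119.  73.] 87.8 bbox [587. 162.] [662. 282.]
scene 531.5 [ 476. -131.] [85. 83.] 4.0 bbox [ 434. -174.] [519. -90.]
wrist 39555.0 [ 471. -131.] [87. 87.] 0.8 bbox [ 427. -175.] [515. -88.]
```

Request:
servo_tool([
  [[0.02,-0.32,0.02],0,5.5],
  [[0.02,-0.32,0.02],0,5.5],
  [[0.02,-0.32,0.02],0,5.5],
  [[0.02,-0.32,0.02],0,5.5],
  [[0.02,-0.32,0.02],0,5.5],
  [[0.02,-0.32,0],0,5.5],
  [[0.02,-0.32,0],0,5.5],
  [[0.02,-0.32,0],0,5.5],
  [[0.02,-0.32,0],0,5.5],
  [[0.02,-0.32,0],0,5.5],
  [[0.02,-0.32,0],0,5.5],
  [[0.02,-0.32,0],0,5.5],
])

```text
clock: 22.58
position: [0.4648, -0.1344, 0.0343]
ee_rot: [0.709, -0.705, -0.001, -0.017]
ft_force: [0.3, -0.8, -0.6]
grip_width: 0.646
```

Request:
servo_tool([
  [[0.01,-0.32,0],0,5.5],
  [[0.01,-0.32,0],0,5.5],
  [[0.01,-0.32,0],0,5.5],
  [[0.01,-0.32,0],0,5.5],
  [[0.01,-0.32,0],0,5.5],
  [[0.01,-0.32,0],0,5.5],
  [[0.01,-0.32,0],0,5.5],
  [[0.01,-0.32,0],0,5.5],
  [[0.01,-0.32,0],0,5.5],
  [[0.01,-0.32,0],0,5.5],
  [[0.01,-0.32,0],0,5.5],
  [[0.01,-0.32,0],0,5.5],
])

```text
clock: 23.58
position: [0.5076, -0.1353, 0.035]
ee_rot: [0.709, -0.705, -0.0, -0.017]
ft_force: [-1.1, 0.7, -0.2]
grip_width: 0.647
```

Request:
servo_tool([
  [[0.01,-0.32,0],0,5.5],
  [[0.01,-0.32,0],0,5.5],
  [[0.01,-0.32,0],0,5.5],
  [[0.01,-0.32,0],0,5.5],
  [[0.01,-0.32,0],0,5.5],
  [[0.01,-0.32,0],0,5.5],
  [[0.01,-0.32,0],0,5.5],
  [[0.01,-0.32,0],0,5.5],
  [[0.01,-0.32,0],0,5.5],
  [[0,-0.32,0],0,5.5],
  [[0,-0.2,0],0,5.5],
  [[0,-0.1,0],0,5.5],
])

```text
clock: 24.58
position: [0.547, -0.1359, 0.0357]
ee_rot: [0.71, -0.704, -0.0, -0.016]
ft_force: [-0.2, -0.1, -0.2]
grip_width: 0.645
```

```bash
python3 s.py scene:s9 wrist:w9
```

```text
24.5833 [ 0.547  -0.1359  0.0357] [ 0.71  -0.704 -0.    -0.016] [-0.21 -0.08 -0.23]
scene 926.0 [624. 222.] [119.  69.] 87.8 bbox [587. 162.] [660. 282.]
scene 660.5 [ 600. -136.] [85. 85.] 88.0 bbox [ 557. -178.] [642. -94.]
wrist 39144.5 [ 595. -135.] [87. 87.] 0.5 bbox [ 551. -179.] [638. -92.]
```

Request:
servo_tool([
  [[0,0.3,0],0,5.5],
  [[0,0.6,0],0,5.5],
  [[0,1,0],0,5.5],
  [[0,1.0,-1.0],0,5.5],
  [[0.5,0,-3],0,5.5],
  [[1,0,-3],0,5.5],
  [[2,0,-3],0,5.5],
  [[2,0,-1],0,5.5],
  [[1,0,0],-0.12,5.5],
  [[0,0,0],-0.12,5.5],
  [[0,0,0],-0.12,5.5],
  [[0,0,0],-0.12,5.5],
])

```text
clock: 25.68
position: [0.5075, -0.2073, 0.1477]
ee_rot: [0.86, -0.51, 0.003, -0.017]
ft_force: [0.2, 0.8, -0.4]
grip_width: 0.646
```

Request:
servo_tool([
  [[0,0,0],-0.12,5.5],
  [[0,0,0],-0.12,5.5],
  [[0,0,0],-0.12,5.5],
  [[0,0,0],-0.12,5.5],
  [[0,0,0],-0.12,5.5],
  [[0,0,0],-0.12,5.5],
  [[0,0,0],-0.12,5.5],
  [[0,0,0],-0.12,5.5],
  [[0,0,0],-0.1,5.5],
  [[0,0,0],0,5.5],
])

```text
clock: 26.52
position: [0.5008, -0.208, 0.1471]
ee_rot: [1.0, 0.021, 0.012, -0.015]
ft_force: [-0.6, -0.1, -0.5]
grip_width: 0.646
```

Request:
servo_tool([
  [[3.2,-0.2,0],0.02,5.5],
  [[3.2,-0.2,0],0.02,5.5],
  [[3.2,-0.2,1],0,5.5],
  [[0,0,2],0,5.5],
  [[0,0,1],0,5.5],
  [[0,0,0],0,5.5],
  [[0,0,0],0,5.5],
])

```text
clock: 27.1
position: [0.5979, -0.1992, 0.1083]
ee_rot: [1.0, -0.013, 0.012, -0.017]
ft_force: [-0.6, -1.1, 0.6]
grip_width: 0.643
```

Request:
servo_tool([
  [[0,0,1.3],-0.01,5.5],
  [[0,0,1.3],0,5.5],
  [[0,0,1.3],0,5.5],
  [[0,0,1.3],0,5.5],
  [[0,0,1.2],0,5.5],
  [[0,0,0.8],0,5.5],
  [[0,0,0],0,5.5],
])

```text
clock: 27.68
position: [0.5978, -0.1973, 0.0312]
ee_rot: [1.0, -0.01, 0.013, -0.017]
ft_force: [-0.5, 0.0, -0.2]
grip_width: 0.644
```

Request:
servo_tool([
  [[0,-0.2,0],0,5.5],
  [[0,-0.2,0],0,5.5],
  [[0,-0.2,0],0,5.5],
  [[0,-0.2,0],0,5.5],
  [[0,-0.2,0],0,5.5],
  [[0,-0.2,0],0,5.5],
  [[0,-0.2,0],0,5.5],
  [[0,-0.2,0],0,5.5],
  [[0,-0.2,0],0,5.5],
  [[0,-0.2,0],0,5.5],
  [[0,-0.25,0],0,5.5],
  [[0,-0.3,0],0,5.5],
])

```text
clock: 28.68
position: [0.5992, -0.1708, 0.034]
ee_rot: [1.0, -0.01, 0.015, -0.017]
ft_force: [0.5, -1.1, 0.4]
grip_width: 0.644
```

Request:
servo_tool([
  [[0,-0.32,0],0,5.5],
  [[0,-0.32,0],0,5.5],
  [[0,-0.32,0],0,5.5],
  [[0,-0.32,0],0,5.5],
  [[0,-0.32,0],0,5.5],
  [[0,-0.32,0],0,5.5],
  [[0,-0.32,0],0,5.5],
  [[0,-0.32,0],0,5.5],
  [[0,-0.32,0],0,5.5],
  [[0,-0.32,0],0,5.5],
  [[0,-0.32,0],0,5.5],
  [[0,-0.32,0],0,5.5],
])

```text
clock: 29.68
position: [0.6001, -0.1279, 0.0354]
ee_rot: [1.0, -0.01, 0.015, -0.017]
ft_force: [-0.2, -0.8, -0.8]
grip_width: 0.642
```

```bash
python3 s.py scene:s10 wrist:w10
```

```text
29.6833 [ 0.6001 -0.1279  0.0354] [ 1.    -0.01   0.015 -0.017] [-0.22 -0.77 -0.78]
scene 919.0 [624. 222.] [119.  69.] 87.8 bbox [587. 162.] [660. 282.]
scene 640.0 [606. -80.] [89. 82.] 2.6 bbox [ 562. -122.] [651. -39.]
wrist 39201.5 [601. -80.] [87. 87.] 4.3 bbox [ 558. -124.] [645. -36.]
```

Request:
servo_tool([
  [[-0.01,-0.32,0.02],0,5.5],
  [[-0.01,-0.32,0.02],0,5.5],
  [[-0.01,-0.32,0.02],0,5.5],
  [[-0.01,-0.32,0.02],0,5.5],
  [[-0.01,-0.32,0.02],0,5.5],
  [[-0.01,-0.32,0.02],0,5.5],
  [[-0.01,-0.32,0.02],0,5.5],
  [[-0.01,-0.32,0.02],0,5.5],
  [[-0.01,-0.32,0.02],0,5.5],
  [[-0.01,-0.32,0.02],0,5.5],
  [[-0.01,-0.32,0.02],0,5.5],
  [[-0.01,-0.32,0.02],0,5.5],
])

```text
clock: 30.78
position: [0.6004, -0.0874, 0.0351]
ee_rot: [1.0, -0.011, 0.016, -0.016]
ft_force: [0.6, -2.1, 1.3]
grip_width: 0.644
```

Request:
servo_tool([
  [[-0.01,-0.32,0.01],0,5.5],
  [[-0.01,-0.32,0.01],0,5.5],
  [[-0.01,-0.32,0.01],0,5.5],
  [[-0.01,-0.32,0.01],0,5.5],
  [[-0.01,-0.32,0.01],0,5.5],
  [[-0.01,-0.32,0.01],0,5.5],
  [[-0.01,-0.32,0.01],0,5.5],
  [[-0.01,-0.32,0.01],0,5.5],
  [[-0.01,-0.32,0.01],0,5.5],
  [[-0.01,-0.32,0.01],0,5.5],
  [[-0.01,-0.32,0.01],0,5.5],
  [[-0.01,-0.32,0.01],0,5.5],
])

```text
clock: 31.78
position: [0.6, -0.0447, 0.0352]
ee_rot: [1.0, -0.011, 0.016, -0.016]
ft_force: [0.1, -1.2, 1.4]
grip_width: 0.647
```

Request:
servo_tool([
  [[-0.01,-0.32,0.01],0,5.5],
  [[-0.01,-0.32,0.01],0,5.5],
  [[-0.01,-0.32,0.01],0,5.5],
  [[-0.01,-0.32,0.01],0,5.5],
  [[-0.01,-0.32,0.01],0,5.5],
  [[-0.01,-0.32,0.01],0,5.5],
  [[-0.01,-0.32,0.01],0,5.5],
  [[-0.01,-0.32,0.01],0,5.5],
  [[-0.01,-0.32,0.01],0,5.5],
  [[-0.01,-0.32,0.01],0,5.5],
  [[-0.01,-0.32,0.01],0,5.5],
  [[-0.01,-0.32,0.01],0,5.5],
])

```text
clock: 32.78
position: [0.5994, -0.0021, 0.0352]
ee_rot: [1.0, -0.011, 0.016, -0.016]
ft_force: [-1.4, -1.4, 1.6]
grip_width: 0.642
```

```bash
python3 s.py scene:s11 wrist:w11
```

```text
32.7833 [ 0.5994 -0.0021  0.0352] [ 1.    -0.011  0.016 -0.016] [-1.38 -1.44  1.58]
scene 939.0 [625. 222.] [119.  73.] 87.8 bbox [587. 162.] [662. 282.]
scene 583.0 [604.  47.] [77. 88.] 88.2 bbox [560.   8.] [649.  86.]
wrist 39477.0 [601.  46.] [87. 87.] 2.3 bbox [557.   2.] [644.  90.]
```

Request:
servo_tool([
  [[-0.01,-0.32,0.01],0,5.5],
  [[-0.01,-0.32,0.01],0,5.5],
  [[-0.01,-0.32,0.01],0,5.5],
  [[-0.01,-0.32,0.01],0,5.5],
  [[-0.01,-0.32,0.01],0,5.5],
  [[-0.01,-0.32,0.01],0,5.5],
  [[-0.01,-0.32,0.01],0,5.5],
  [[-0.01,-0.32,0.01],0,5.5],
  [[-0.01,-0.32,0.01],0,5.5],
  [[0,-0.25,0],0,5.5],
  [[0,-0.15,0],0,5.5],
  [[0,-0.05,0],0,5.5],
])

```text
clock: 33.88
position: [0.5988, 0.0355, 0.035]
ee_rot: [1.0, -0.01, 0.015, -0.016]
ft_force: [-0.5, -1.3, 0.8]
grip_width: 0.645
```

Request:
servo_tool([
  [[0,0.3,0],0,5.5],
  [[0,0.6,0],0,5.5],
  [[0,1,0],0,5.5],
  [[0,1.0,-1.0],0,5.5],
  [[0,0.5,-3],0,5.5],
  [[0,0,-3.5],0,5.5],
  [[0,0,-3.5],0,5.5],
  [[0,0,-3.5],0,5.5],
  [[0,0,-3.5],0,5.5],
  [[0,0,-2],0,5.5],
  [[0,0,0],0,5.5],
  [[0,0,0],0,5.5],
])

```text
clock: 34.88
position: [0.5882, -0.0215, 0.2465]
ee_rot: [1.0, -0.017, 0.014, -0.016]
ft_force: [0.6, 0.1, -1.3]
grip_width: 0.643
```

```bash
python3 s.py scene:s12 wrist:w12 side:e12; python3 - <<'E'
import cv2,numpy as np
a=cv2.resize(cv2.imread('pics/w12.png'),(400,300)); b=cv2.resize(cv2.imread('pics/e12.png'),(400,300));c=cv2.imread('pics/s12.png')[195:350,120:534]
cv2.imwrite('pics/f.png',np.vstack([np.hstack([a,b]),cv2.resize(c,(800,300))]))
E
```

```text
34.8833 [ 0.5882 -0.0215  0.2465] [ 1.    -0.017  0.014 -0.016] [ 0.59  0.11 -1.31]
scene 930.5 [625. 222.] [119.  73.] 87.8 bbox [587. 161.] [662. 282.]
scene 692.0 [606.  80.] [84. 88.] 87.2 bbox [561.  37.] [650. 123.]
wrist 7129.5 [600.  82.] [87. 87.] 88.3 bbox [556.  38.] [643. 125.]
wrist 517.0 [619. 166.] [ 5. 68.] 88.6 bbox [585. 162.] [653. 169.]
side 492.0 [615. 228.] [125.  74.] 89.7 bbox [577. 165.] [652. 291.]
side 186.5 [587.  77.] [65. 88.] 52.1 bbox [546.  40.] [640. 118.]
```

View pics/f.png

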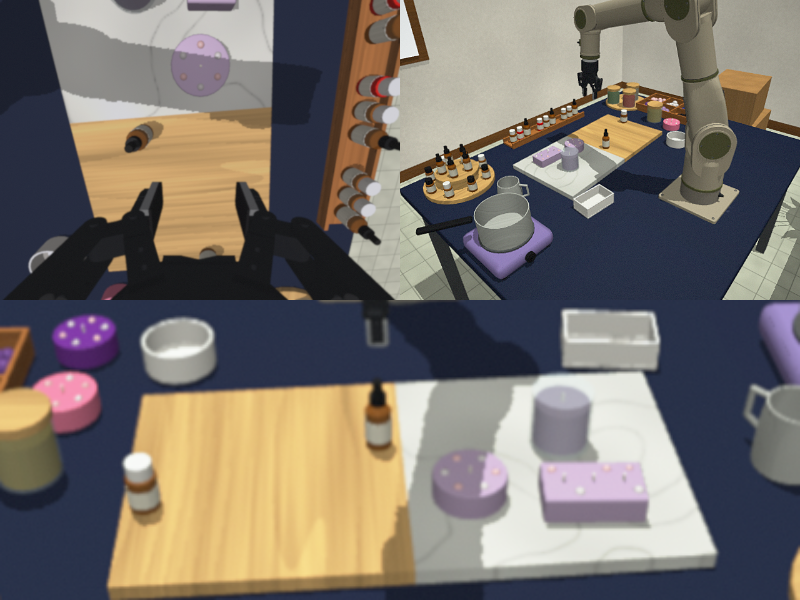

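The view shows the disc and block flat on the marble, clear of the seam, the glass candle and each other. Both bottles are still standing and the gripper is well above everything.

```bash
python3 -c "
from workcell import order; print(order.hand_in())"
```

```text
the job is handed in; nothing more can be done
None
```

Both lilac candles are on the marble slab, and I handed the job in at about 35 s of the 64 s allowed. I pushed each one with the two fingertips and never gripped or lifted it. The block went straight across in +y. The disc went out in +x to clear the dropper bottle, then across in +y.

**Last checks:**
- **Block:** its centre is at about (0.625, 0.222), with about 35 mm or more to the glass candle and to the slab edges.
- **Disc:** its centre is at about (0.601, 0.081), about 30 mm past the seam and about 37 mm from the block.
- **Bystanders:** the oil bottle, dropper and glass candle are standing where they were in the final picture. I did not re-measure their positions.
- **Forces and speed:** sideways force read 3 N or less at the end of every push. The candles were first touched at about 2–3 cm/s. The block was briefly pushed at about 4.7 cm/s, then about 4.3 cm/s.

**Disagreements:** the scene and wrist cameras differed by about 5 mm on the disc. The coarser side view was up to about 20 mm off, and the glass candle partly hides the disc there. None of these differences matter at the clearances left. The pictures are too coarse to rule out tiny dents in the wax.

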